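# Hold a coated plate ready over the dip tank

## Robot

A 6-joint arm with a two-finger parallel gripper is mounted at the origin on the work surface. World frame = base frame: x ahead of the robot, y to its left, z up, the work surface at z = 0. Lengths are in m, angles in degrees, forces in N, time in s.
With the tool pointing down it reaches from about 0.35 to 0.875 m from the base axis. Payload 4.2 kg.
Tool frame: the origin (TCP) lies at the very end of the fingers, on their centre line; the grasp point (between the pads) lies 19 mm behind it; z points along the fingers, y is the line along which they close (so a half turn about z gives the same grasp; the last joint's range is limited). The gripper opens to 87 mm and grips with 3 to 60 N. Pads are 19 mm wide; open, the fingers measure 117 mm over their backs; the gripper's body (75 mm by 190 mm) begins 51 mm behind the grasp point.
Start: joints at [90.734, 22.042, 0.453, 0, -68.411, -14.817], TCP at [0.152, 0.606, 0.223] pointing down, gripper open.
Joint ranges: [-179.83, 179.83], [-69.29, 118.12], [-61.27, 80.66], [-181.25, 117.63], [-171.15, -9.14], [-177.46, 177.46]. Speed limits (degrees/s): [159.86, 159.86, 180, 180, 180, 180].

## Interface

Orientations are given as a 3x3 rotation matrix whose columns are the frame's x, y, z axes.
In Python, from station import sense, cams, r gives the robot as it stands. The module is installed in compiled form; this text tells all that it offers.
- The arm moves only by the tool step_arm, never from a script. Its argument "targets" is text: rows parted by semicolons, each of 4 numbers parted by spaces: the shift along the tool's x, y, z in cm, then the turn about the tool's z in degrees. In form: x y z turn; .... A call has 1 to 12 rows; each row shifts and turns the commanded pose from where the row before left it, along the tool's axes as they then stand; what a row does not reach is not made up. A row lasts 1/12 s, in which the tool goes at most 41.7 mm and 7.16 degrees, less where a joint would pass 70% of its speed; a pose out of reach is approached as far as the arm can. A call with a gripper value outside its range is refused whole. "claw" is the finger opening in cm, from 0 to 8.7, set as the call begins (left out, the last holds). The fingers move at their own pace and stop on an object; the grip force is fixed at half the most. Time passes only in rows, so rows that do not move let the fingers close. It gives the time, the measured TCP pose, the force, the opening and the grip force at its end, in the units of the state.
- sense(): the state, without advancing time (a new reading comes with each control period).
- cams.capture(name): name is "scene" or "side" or "wrist"; returns a dict with "frame" (480x640x3 uint8, blue, green, red), "vertical_fov" (degrees; the focal length in pixels is half the picture's height over the tangent of half this angle, whatever the lens; pixels are square), "cx", "cy" (the principal point, pixels), "dist_coeffs" ([k1, k2, p1, p2, k3] as OpenCV has them; the pictures are not rectified), "eye" and "rotation" of the camera in the world; the wrist camera has in their place "tool_from_camera" (4x4, takes a point from camera to tool coordinates, whose origin is the TCP and whose axes are the flange's). Camera axes: x right, y down, z forward; pixel columns grow to the right and rows downward; lengths in m; the calibration is good to about 2 mm. A picture is of the moment at which its call begins: read the wrist's pose just before it. There is no depth.
- r.finish_job(): hands the job in; it is judged then, once.
The state is a dict: "time_s": time; "joints": joint angles; "joint_velocities": joint speeds; "effort": joint torques, N m; "tcp_pos": TCP position; "ee_rot": TCP orientation; "wrist_force": force on the tool from outside, world axes, zero at the start; "moment": the same for the moment, N m; "gripper_width": opening from 0.0 (shut) to 1.0 (fully open); "gripper_force": force on a finger pad.
Only numpy, scipy, OpenCV 4.12 (cv2) and the standard library are available. Lean on these libraries where they do the work, as an engineer would, in place of code of your own. Each camera call takes 0.05 s, during which the arm holds its last target. There are 200 camera calls.

## Task

Take the plate in the blue holder out of the drying rack: grip it by the holder only, never on the glass, and slide it straight up out of its slot. Carry it upright over the tubes, without knocking it against anything and without disturbing anything else on the bench, to the open steel dip tank, and stop with its lower edge about a centimetre above the rim, centred over the mouth, in line with it and hanging straight, not touching the tank. Finish like that, still holding the plate in the gripper and keeping still, ready for the dip: do not lower it in and do not let go.

Things in the scene. Friction and masses are not known exactly. Their poses are not given: they have to be found in the camera images.
- plate_blue: the plate to dip: white-coated glass, 100 wide x 3 thick x 100 high (mm), upright in the rack, about 90 g, with a blue dip holder clamped on the middle of its top edge (bar 60 long x 10 thick x 24 high, 92 to 116 above the lower edge). Origin: middle of the lower edge; x along its width, y through its thickness (grip across y), z up. Loose in its groove: may lean a degree or two
- blue_holder (a point): the grip point: in the middle of the blue holder, 108 mm above the lower edge, 8 mm below the holder's top; the holder is rigid and stands a firm grip (30 N is plenty)
- plate_yellow: an identical plate with a yellow holder, in another slot of the rack, stays where it is; origin and axes as for the blue one
- plate_black: an identical plate with a black holder, in another slot of the rack, stays where it is; origin and axes as for the blue one
- rack: aluminium drying rack, fixed: 132 (x) x 176 (y) x 70 high (mm). Plates stand on its 10 thick base between two side walls with seven upright grooves each (22 apart along y, 6 wide, 8 deep, 10 to 70 above the bench), so they come out only straight up; they fill the middle and both end grooves, 66 apart, in any order. Origin: centre of its underside; plates' x along its x
- tank: the dip tank, fixed to the bench: narrow upright steel trough with a black rubber rim on a dark foot plate 170 x 84 x 8 (mm); outer 130 (x) x 34 (y), mouth 122 (x) x 26 (y), rim 110 above the bench, open and empty. Origin: centre of its underside, x along the long side of the mouth
- tank_mouth (a point): centre of the tank's mouth at the height of the rim, axes as the tank's (x along the mouth, y across it, z up)
- tube_rack: white tube rack 240 (x) x 64 (y) (mm) filled with capped tubes whose caps reach 153 above the bench; stands loose between drying rack and tank. Origin: centre of its underside
- amber_bottle: amber glass bottle with blue cap, 70 diameter x 145 high (mm), loose; origin: centre of its underside
- white_bottle: white plastic bottle with red cap, 70 diameter x 145 high (mm), loose; origin: centre of its underside
- tank_lid: the tank's steel lid, 136 x 40 x 6 (mm) with a black knob to 26 high, lying on the bench, loose; origin: centre of its underside
- beaker: glass beaker, 72 diameter x 95 high (mm), loose; origin: centre of its underside
- tweezers: steel tweezers 140 x 14 x 6 (mm) lying on the bench near the robot, loose; origin: centre of the underside, length along x

How it is judged (in metres and radians):
On the way:
1. the blue-holder plate, held by the fingers and upright, has been slid up until its lower edge is clear above the rack's side walls, still over the rack (z of plate_blue in the frame of rack above 0.073 m and contact force between plate_blue and the fingers above 1 N and angle between plate_blue's own z axis and vertical below 0.2 rad and x of plate_blue in the frame of rack between -0.03 and 0.03 m and y of plate_blue in the frame of rack between -0.11 and 0.11 m), for 0.1 s.
At the end, for the whole second after the job is handed in: Blue-holder plate held still by the fingers, lower edge 4 to 17 mm above the tank rim, within 8 mm along and 6 mm across of the mouth's centre, in line within 0.09 rad, upright within 0.08 rad, touching only the fingers; other plates within 15 mm and other things within 20 mm of their places (x of plate_blue in the frame of tank_mouth between -0.008 and 0.008 m and y of plate_blue in the frame of tank_mouth between -0.006 and 0.006 m and z of plate_blue in the frame of tank_mouth between 0.004 and 0.017 m and angle between the x axis of plate_blue and the x axis of tank, either way round below 0.09 rad and angle between plate_blue's own z axis and vertical below 0.08 rad and contact force between plate_blue and the fingers above 2 N and linear speed of plate_blue below 0.02 m/s and angular speed of plate_blue below 0.2 rad/s and contact force between plate_blue and tank below 0.1 N and contact force between plate_blue and rack below 0.1 N and contact force between plate_blue and tube_rack below 0.1 N and contact force between plate_blue and amber_bottle below 0.1 N and contact force between plate_blue and white_bottle below 0.1 N and contact force between plate_blue and tank_lid below 0.1 N and contact force between plate_blue and plate_yellow below 0.1 N and contact force between plate_blue and plate_black below 0.1 N and contact force between plate_blue and beaker below 0.1 N and contact force between plate_blue and tweezers below 0.1 N and not (distance of any of plate_yellow, plate_black from where it was at the start of the episode above 0.015 m) and not (distance of any of tube_rack, amber_bottle, white_bottle, tank_lid, beaker, tweezers from where it was at the start of the episode above 0.02 m) and not (angle between any of tube_rack, amber_bottle, white_bottle, beaker, plate_yellow, plate_black's own z axis and vertical above 0.3 rad)); the arm keeps its last pose, push and grip.
It fails at once if another plate is pulled, pushed or tipped (distance of any of plate_yellow, plate_black from where it was at the start of the episode above 0.015 m or angle between any of plate_yellow, plate_black's own z axis and vertical above 0.3 rad).
It fails at once if something else on the bench is moved by more than 20 mm or tipped (distance of any of tube_rack, amber_bottle, white_bottle, tank_lid, beaker, tweezers from where it was at the start of the episode above 0.02 m or angle between any of tube_rack, amber_bottle, white_bottle, beaker's own z axis and vertical above 0.3 rad).
It fails at once if the plate is knocked against the tank, the tubes or anything but its rack (over 2 N), or the robot knocks against the tank (over 5 N) (contact force between plate_blue and tank above 2 N or contact force between plate_blue and plate_yellow above 2 N or contact force between plate_blue and plate_black above 2 N or contact force between plate_blue and tube_rack above 2 N or contact force between plate_blue and amber_bottle above 2 N or contact force between plate_blue and white_bottle above 2 N or contact force between plate_blue and tank_lid above 2 N or contact force between plate_blue and beaker above 2 N or contact force between plate_blue and tweezers above 2 N or contact force between any of the arm, the fingers and tank above 5 N).
It fails at once if the fingers press on the coated glass instead of the holder (over 1 N) (contact force between the fingers and plate_blue_c0 above 1 N).
It fails at once if the plate is tipped by more than 0.35 rad (angle between plate_blue's own z axis and vertical above 0.35 rad).
It also fails if it takes over 48 s, if anything falls off the work surface, if the arm or the gripper's body presses on something with over 40 N, if the wrist force passes 120 N, or if a joint passes its speed limit or range.

## Working session

There is one attempt and no reset: what is moved stays moved. The work goes in short steps, Python scripts to look and compute and a tool call to move; the robot and the scene stay as the last step left them, time stands still between calls to the robot, and variables do not carry over. Pictures are saved under pics/ and viewed, at most 10 in all, crops included, and the job is handed in when it is done.

Besides the shell and the picture viewer there is one more tool, called as name(argument=value, ...) on one line, values as JSON. step_arm: Moves the arm, as the interface text tells. Its arguments: {"type":"object","properties":{"targets":{"type":"string"},"claw":{"type":"number"}},"required":["targets"]}

```bash
mkdir -p pics
python3 - <<'E'
from station import sense,cams
import cv2,pickle,numpy as np
s=sense();print(s['time_s'],s['tcp_pos'],np.round(s['ee_rot'],3).tolist())
for n in ['scene','side','wrist']:
    c=cams.capture(n);cv2.imwrite(f'pics/{n}0.png',c['frame']);pickle.dump((s,c),open(f'{n}0.pkl','wb'))
    print(n,{k:(np.round(v,3).tolist() if k!='frame' else 0) for k,v in c.items()})
E
```

```text
0.0 [0.15190846 0.6056354  0.22145539] [[0.97, -0.243, -0.0], [-0.243, -0.97, -0.002], [0.0, 0.002, -1.0]]
scene {'frame': 0, 'vertical_fov': 57.841, 'cx': 318.391, 'cy': 240.25, 'dist_coeffs': [-0.072, 0.0, 0.0, 0.0, 0.0], 'eye': [1.142, -0.725, 0.93], 'rotation': [[0.76, 0.453, -0.465], [0.649, -0.506, 0.568], [0.022, -0.733, -0.679]]}
side {'frame': 0, 'vertical_fov': 43.333, 'cx': 319.446, 'cy': 242.563, 'dist_coeffs': [-0.147, 0.0, 0.0, 0.0, 0.0], 'eye': [0.387, -1.04, 1.359], 'rotation': [[0.981, -0.152, 0.123], [-0.195, -0.764, 0.615], [0.001, -0.627, -0.779]]}
wrist {'frame': 0, 'vertical_fov': 65.462, 'cx': 318.627, 'cy': 245.569, 'dist_coeffs': [-0.012, 0.0, 0.0, 0.0, 0.0], 'tool_from_camera': [[-0.0, -0.97, -0.241, 0.066], [1.0, -0.0, -0.001, 0.001], [0.001, -0.241, 0.97, -0.162], [0.0, 0.0, 0.0, 1.0]]}
```

View pics/scene0.png

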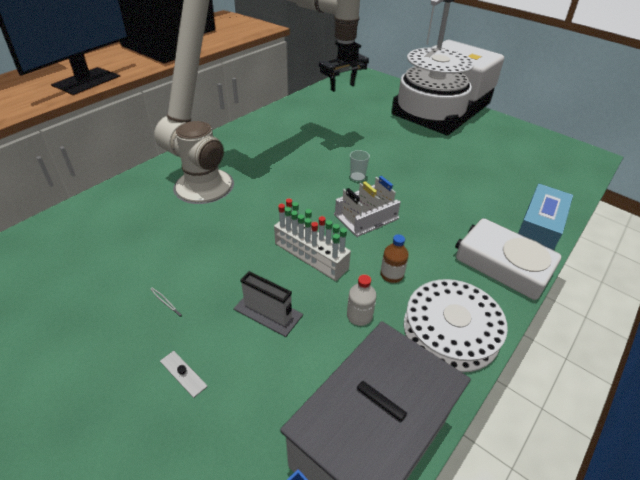

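View pics/side0.png

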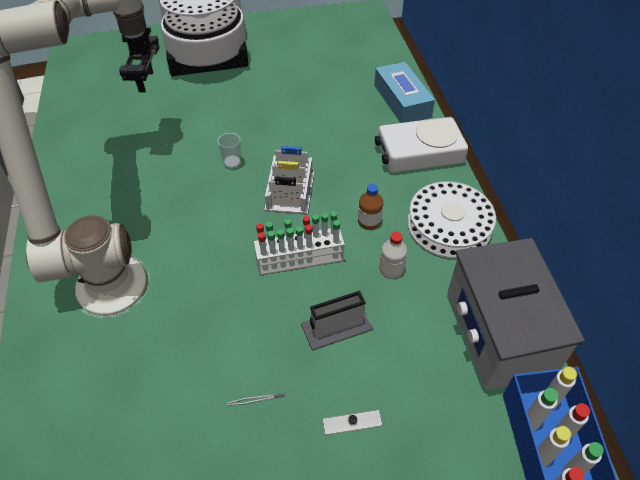

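View pics/wrist0.png

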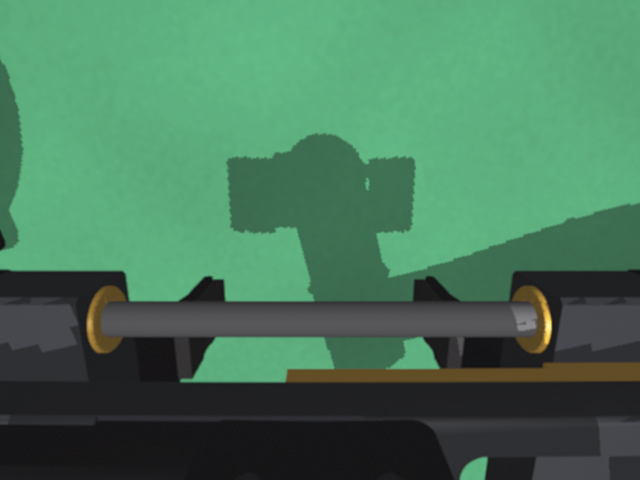

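The scene view shows the rack at about (367,208) with the blue holder at the far end (385,183), and the tank at (268,298). In the side view the blue holder is at (291,150) and the tank at (337,315). The wrist camera sees only bench.

```bash
cat > h.py <<'E'
import numpy as np,cv2,pickle
def cam(s,c):
    f=240/np.tan(np.radians(c['vertical_fov']/2))
    K=np.array([[f,0,c['cx']],[0,f,c['cy']],[0,0,1]]);D=np.array(c['dist_coeffs'])
    if 'eye' in c: return K,D,np.array(c['eye']),np.array(c['rotation'])
    T=np.array(c['tool_from_camera']);R=np.array(s['ee_rot'])
    return K,D,R@T[:3,3]+np.array(s['tcp_pos']),R@T[:3,:3]
def ray(C,p):
    K,D,e,R=C;u=cv2.undistortPoints(np.array([[p]],float),K,D)[0,0]
    d=R@np.array([*u,1]);return e,d/np.linalg.norm(d)
def atz(C,p,z):
    e,d=ray(C,p);return e+d*(z-e[2])/d[2]
def tri(rs):
    A=sum(np.eye(3)-np.outer(d,d) for e,d in rs);b=sum((np.eye(3)-np.outer(d,d))@e for e,d in rs)
    return np.linalg.solve(A,b)
def proj(C,P):
    K,D,e,R=C;return cv2.projectPoints(np.array(P,float).reshape(-1,3),cv2.Rodrigues(R.T)[0],-R.T@e,K,D)[0][:,0]
def load(n): return pickle.load(open(n+'.pkl','rb'))
E
python3 - <<'E'
from h import *
ims=[];out={}
for n,(x0,x1,y0,y1) in {'scene0':(230,410,150,335),'side0':(255,380,140,350)}.items():
    s,c=load(n);C=cam(s,c);I=c['frame']
    hsv=cv2.cvtColor(I,cv2.COLOR_BGR2HSV)
    for col,lo,hi in [('b',(105,140,60),(125,255,255)),('y',(20,140,100),(32,255,255))]:
        m=cv2.inRange(hsv,lo,hi);M=np.zeros_like(m);M[y0:y0+65,x0:x1]=m[y0:y0+65,x0:x1]
        q=np.argwhere(M)[:,::-1];cen=q.mean(0);out.setdefault(col,[]).append(ray(C,cen))
        u=np.linalg.svd(q-cen,full_matrices=False)[2][0];a=atz(C,cen-5*u,.12);b=atz(C,cen+5*u,.12)
        print(n,col,len(q),cen,q.min(0),q.max(0),'dir',np.degrees(np.arctan2(*(b-a)[[1,0]])))
    ims.append(cv2.copyMakeBorder(cv2.resize(I[y0:y1,x0:x1],None,fx=2.6,fy=2.6,interpolation=2),0,546-int((y1-y0)*2.6),0,0,0))
for k,v in out.items():print(k,tri(v))
S=[cam(*load(n)) for n in('scene0','side0')]
print('tank',tri([ray(S[0],(267,286)),ray(S[1],(338,306))]))
cv2.imwrite('pics/crop1.png',np.hstack(ims))
E
```

```text
scene0 b 74 [385.35135135 182.51351351] [380 176] [391 189] dir -21.732891129867664
scene0 y 39 [369.12820513 189.20512821] [364 183] [375 195] dir -19.276134899035927
side0 b 220 [327.84545455 167.37727273] [282 146] [377 194] dir -45.94303137326116
side0 y 91 [287.95604396 165.69230769] [279 163] [298 169] dir -16.41086798888758
b [0.64811967 0.14233024 0.2195572 ]
y [0.54921428 0.24584699 0.11490441]
tank [ 0.59096287 -0.2519037   0.10355299]
```

View pics/crop1.png

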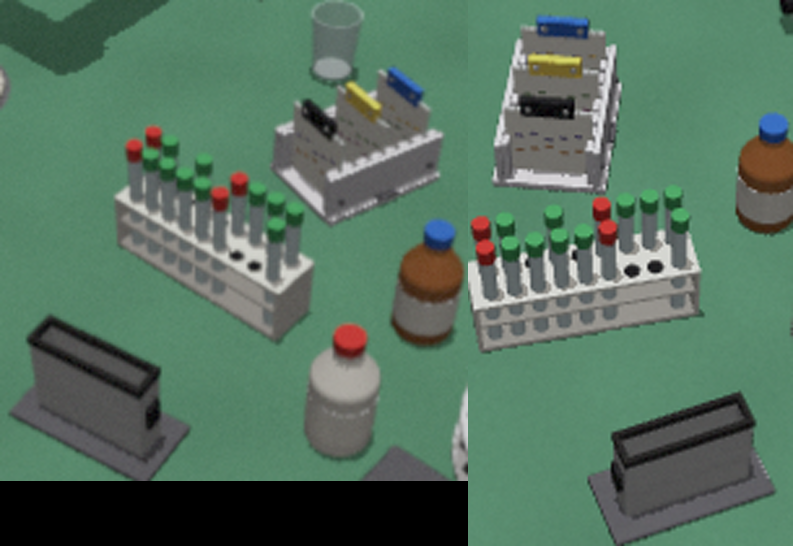

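The crop shows the tank's rim with corners near crop (48,320), (160,370), (150,392), (30,338) in the scene view. In the side view the corners are near (618,460) and (753,414). The blue holder is at (405,86) in scene and (563,27) in side, in the far end slot, with the beaker behind the rack.

Run:
```python
from h import *
A,B=[cam(*load(n)) for n in('scene0','side0')]
a=lambda x,y:(230+x/2.6-.3,150+y/2.6-.3)
b=lambda x,y:(255+(x-468)/2.6-.3,140+y/2.6-.3)
print('blue',tri([ray(A,(385.35,182.5)),ray(B,b(563,27))]))
print('yel',tri([ray(A,(369.1,189.2)),ray(B,(287.95,165.7))]))
print('blk',tri([ray(A,a(319,119)),ray(B,b(547,106))]))
print('tank',tri([ray(A,a(97,356)),ray(B,b(683,427))]))
def ang(C,p,q,z):
    p,q=atz(C,p,z),atz(C,q,z);return p[:2],q[:2],np.degrees(np.arctan2(*(q-p)[[1,0]]))
print(ang(A,a(48,320),a(160,370),.11),ang(A,a(30,338),a(150,392),.11),ang(B,b(618,460),b(753,414),.11),ang(B,b(613,433),b(742,397),.11))
print('holder',ang(B,b(537,18),b(589,20),.126))
print('beaker',atz(A,a(333,72),.0),atz(B,(231,162),0))
print('amber',atz(A,a(438,232),.145),atz(B,b(772,128),.145),'white',atz(A,a(350,338),.145),atz(B,(396,239),.145))
print('tubes',[atz(A,a(*p),.153)[:2] for p in[(133,148),(153,133),(294,216),(276,227)]])
```

```text
blue [0.56947226 0.30729738 0.11844507]
yel [0.54918058 0.24573425 0.11497596]
blk [0.53064603 0.18303588 0.11697296]
tank [ 0.5907647 -0.2492324  0.1030132]
(array([ 0.52619192, -0.25312428]), array([ 0.65262289, -0.22670036]), np.float64(11.804825103824422)) (array([ 0.53071608, -0.28102526]), array([ 0.66392988, -0.25238837]), np.float64(12.13220135528326)) (array([ 0.52250954, -0.27680431]), array([ 0.6581036 , -0.25161317]), np.float64(10.524621483998818)) (array([ 0.5235153 , -0.24658121]), array([ 0.65242233, -0.23057447]), np.float64(7.078346037902363))
holder (array([0.54122413, 0.3198711 ]), array([0.59982069, 0.30453831]), np.float64(-14.663641512430099))
beaker [ 3.89983981e-01  4.15450626e-01 -1.11022302e-16] [0.38499269 0.4185104  0.        ]
amber [0.76131334 0.07850605 0.145     ] [0.75868372 0.07759515 0.145     ] white [ 0.77971094 -0.10163796  0.145     ] [ 0.77610972 -0.10920317  0.145     ]
tubes [array([ 0.43775149, -0.03942625]), array([ 0.43555453, -0.00504398]), array([ 0.63981198, -0.00923097]), array([ 0.63650886, -0.03485035])]
```

step_arm(targets="2 0.8 0 0;2 0.8 0 0;2 0.8 0 0;2 0.8 0 0;2 0.8 0 0;2 0.8 0 0;2 0.8 0 0;2 0.8 0 0;2 0.8 0 0;2 0.8 0 0;2 0.8 0 0;2 0.8 0 0", claw=4.5)

```text
time_s: 1.15
tcp_pos: [0.3621, 0.4538, 0.2222]
ee_rot: [[0.97, -0.243, -0.0], [-0.243, -0.97, -0.001], [-0.0, 0.001, -1.0]]
wrist_force: [0.1, 0.1, -0.0]
gripper_width: 0.52
gripper_force: 0.0
```

step_arm(targets="2 0.8 0 0;2 0.8 0 0;2 0.8 0 0;2 0.8 0 0;2 0.8 0 0;2 0.8 0 0;2 0.8 0 0;2 0.8 0 0;2 0.8 0 0;1 0.8 0 1;1 0.8 0 1;0.5 0.3 0 1")

```text
time_s: 2.15
tcp_pos: [0.5382, 0.3149, 0.2223]
ee_rot: [[0.955, -0.297, -0.001], [-0.297, -0.955, -0.001], [-0.001, 0.001, -1.0]]
wrist_force: [-1.0, -0.7, 0.8]
gripper_width: 0.515
gripper_force: 0.0
```

```bash
cat > snap.py <<'E'
import sys,pickle,cv2,numpy as np
from station import sense,cams
n,k=sys.argv[1:3];s=sense();c=cams.capture(n);pickle.dump((s,c),open(k+'.pkl','wb'));cv2.imwrite(f'pics/{k}.png',c['frame'])
print(s['time_s'],s['tcp_pos'],np.round(s['ee_rot'],3).tolist(),s['gripper_width'])
E
python3 -c "
from station import sense,r,cams
import time" ; python3 - <<'E'
E
python3 snap.py wrist w1
```

```text
2.15 [0.53816265 0.31490601 0.22226418] [[0.955, -0.297, -0.001], [-0.297, -0.955, -0.001], [-0.001, 0.001, -1.0]] 0.5154672365279522
```

View pics/w1.png

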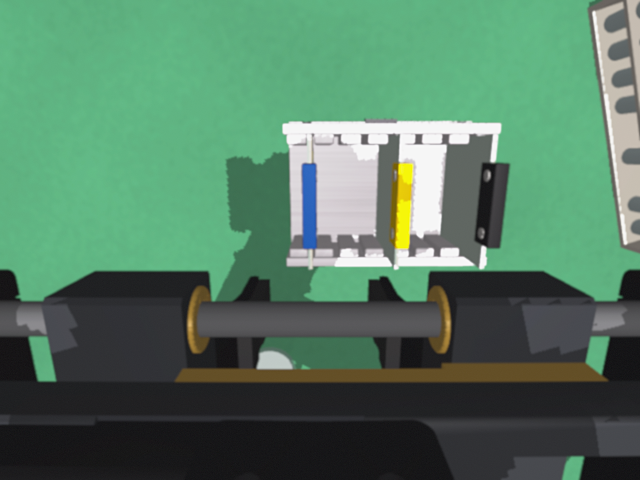

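The wrist view shows the blue holder at about (309,206), nearly vertical in the picture, with yellow at (403,206) and black at (492,205). Next I'll measure the blue one.

```bash
cat > meas.py <<'E'
import sys
from h import *
s,c=load(sys.argv[1]);z=float(sys.argv[2]);C=cam(s,c)
hsv=cv2.cvtColor(c['frame'],cv2.COLOR_BGR2HSV)
T=np.array(s['tcp_pos']);R=np.array(s['ee_rot'])
for n,lo,hi in [('b',(105,140,60),(125,255,255)),('y',(20,140,100),(32,255,255))]:
    m=cv2.inRange(hsv,lo,hi);cs=cv2.findContours(m,0,1)[0]
    if not cs: continue
    q=max(cs,key=cv2.contourArea)
    rc=cv2.minAreaRect(q);bx=cv2.boxPoints(rc)
    P=np.array([atz(C,p,z) for p in bx]);ce=P.mean(0)
    e=[P[1]-P[0],P[2]-P[1]];e.sort(key=np.linalg.norm);d=e[1];d=d*np.sign(d[0])
    print(n,np.round(rc,1) if 0 else rc,'cen',ce.round(4),'len',[round(np.linalg.norm(v),4) for v in e],'ang',np.degrees(np.arctan2(d[1],d[0])),'tool d cm',(R.T@(ce-T)*100).round(2))
print('tool ang',np.degrees(np.arctan2(R[1,0],R[0,0])))
E
python3 meas.py w1 .126
```

```text
b ((308.9999694824219, 205.99996948242188), (11.999998092651367, 83.99998474121094), 0.0) cen [0.5681 0.3118 0.126 ] len [np.float64(0.0081), np.float64(0.0586)] ang -17.856050842729978 tool d cm [ 2.95 -0.6   9.62]
y ((346.5112609863281, 373.1885986328125), (14.537087440490723, 337.1170654296875), 89.45948028564453) cen [0.435  0.3234 0.126 ] len [np.float64(0.013), np.float64(0.2623)] ang 73.28348200857039 tool d cm [-10.09   2.24   9.63]
tool ang -17.25355800090725
```

step_arm(targets="1 -0.2 0 0.6;1 -0.2 1 0;0.95 -0.2 1 0;0 0 1.5 0;0 0 1.5 0;0 0 1.5 0;0 0 1.5 0;0 0 1.5 0;0 0 1.5 0;0 0 0.9 0;0 0 0 0;0 0 0 0")

```text
time_s: 3.2
tcp_pos: [0.5678, 0.3131, 0.1026]
ee_rot: [[0.953, -0.303, -0.001], [-0.303, -0.953, -0.001], [-0.001, 0.002, -1.0]]
wrist_force: [0.2, -0.3, 0.8]
gripper_width: 0.516
gripper_force: 0.0
```

```bash
python3 snap.py wrist w2; python3 meas.py w2 .126
```

```text
3.2 [0.56780954 0.31308907 0.10256297] [[0.953, -0.303, -0.001], [-0.303, -0.953, -0.001], [-0.001, 0.002, -1.0]] 0.5161484332414489
b ((318.5, 269.5), (63.0, 23.0), 90.0) cen [0.5885 0.3058 0.126 ] len [np.float64(0.0087), np.float64(0.0256)] ang -17.26442840734498 tool d cm [ 2.19  0.07 -2.35]
y ((477.8573303222656, 254.2483367919922), (45.460960388183594, 33.894256591796875), 5.440332412719727) cen [0.5759 0.2453 0.126 ] len [np.float64(0.0134), np.float64(0.0176)] ang 66.81626411699722 tool d cm [ 2.82  6.21 -2.34]
tool ang -17.661608872337535
```

View pics/w2.png

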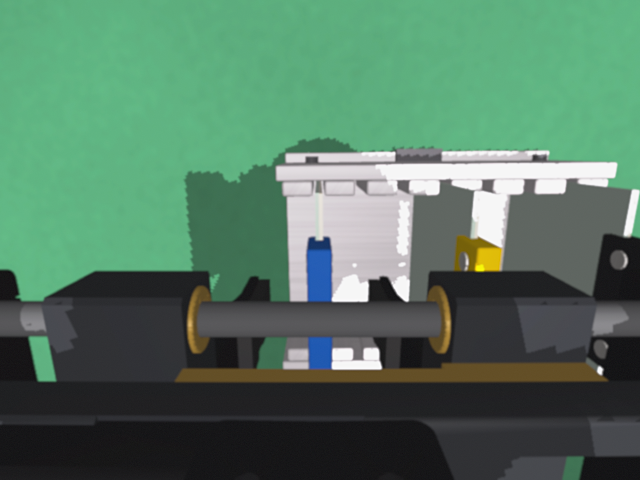

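The holder, at column 319, sits midway between the fingers. I'll close on it.

step_arm(targets="0 0.07 0 0;0 0 0 0;0 0 0 0;0 0 0 0;0 0 0 0;0 0 0 0;0 0 0 0;0 0 0 0", claw=0)

```text
time_s: 3.92
tcp_pos: [0.5676, 0.3125, 0.1038]
ee_rot: [[0.953, -0.304, 0.0], [-0.304, -0.953, 0.0], [0.0, -0.0, -1.0]]
wrist_force: [0.0, -0.2, 1.4]
gripper_width: 0.109
gripper_force: 30.0
```

step_arm(targets="0 0 -0.4 0;0 0 -0.8 0;0 0 -0.8 0;0 0 -0.8 0;0 0 -0.8 0;0 0 -0.8 0;0 0 -0.8 0;0 0 -0.8 0;0 0 -0.8 0;0 0 -0.8 0;0 0 -0.8 0;0 0 -0.8 0")

```text
time_s: 4.92
tcp_pos: [0.5675, 0.3124, 0.1963]
ee_rot: [[0.953, -0.304, -0.0], [-0.304, -0.953, -0.0], [-0.0, 0.0, -1.0]]
wrist_force: [0.5, -0.3, -1.4]
gripper_width: 0.114
gripper_force: 30.0
```

step_arm(targets="0 0 -1 0;0 0 -1 0;0 0 -1 0;0 0 -1 0;0 0 -1 0;0 0 -1 0;0 0 -1 0;0 0 -1 0;0 0 -0.5 0;0 0 0 0;0 0 0 0;0 0 0 0")

```text
time_s: 5.92
tcp_pos: [0.5672, 0.3123, 0.2797]
ee_rot: [[0.953, -0.304, -0.001], [-0.304, -0.953, -0.001], [-0.001, 0.001, -1.0]]
wrist_force: [0.7, -0.3, -0.8]
gripper_width: 0.113
gripper_force: 30.0
```

```bash
python3 snap.py wrist w3
```

```text
5.9167 [0.56721462 0.31231797 0.27974624] [[0.953, -0.304, -0.001], [-0.304, -0.953, -0.001], [-0.001, 0.001, -1.0]] 0.11269420920119945
```

View pics/w3.png

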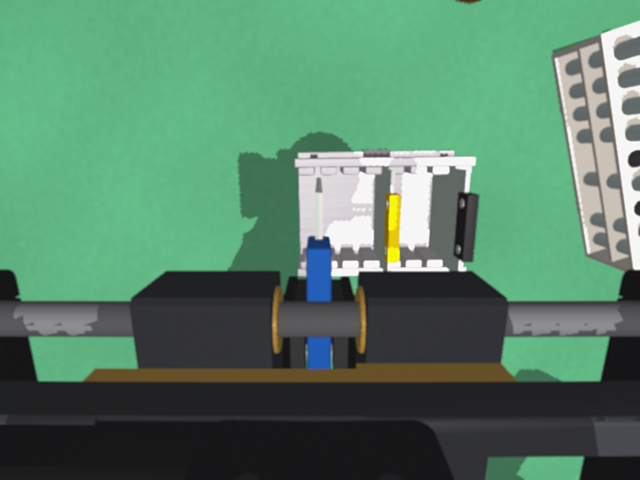

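Blue holder is gripped and the plate is fully out, with its lower front corner at (319,178). The other plates have not moved. Next I'll carry it across, stopping short of the tank to measure it from near.

step_arm(targets="0.12 0.5 0 0;0.25 1 0 0;0.4 1.7 0 0;0.53 2.2 0 0;0.53 2.2 0 0;0.53 2.2 0 0;0.53 2.2 0 0;0.53 2.2 0 0;0.53 2.2 0 0;0.53 2.2 0 0;0.53 2.2 0 0;0.53 2.2 0 0")

```text
time_s: 6.97
tcp_pos: [0.5495, 0.0738, 0.2808]
ee_rot: [[0.952, -0.305, 0.0], [-0.305, -0.952, -0.0], [0.0, 0.0, -1.0]]
wrist_force: [1.1, 0.6, -1.4]
gripper_width: 0.114
gripper_force: 30.0
```

step_arm(targets="0.53 2.2 0 0;0.53 2.2 0 0;0.53 2.2 0 0;0.53 2.2 0 0;0.53 2.2 0 0;0.53 2.2 0 0;0.53 2.2 0 0;0.53 2.2 0 0;0.53 2.2 0 0;0.53 2.2 0 0;0.53 2.2 0 0;0.4 1.6 0 0")

```text
time_s: 7.97
tcp_pos: [0.5297, -0.1909, 0.2808]
ee_rot: [[0.952, -0.306, -0.0], [-0.306, -0.952, -0.0], [0.0, 0.0, -1.0]]
wrist_force: [0.1, 0.7, -0.4]
gripper_width: 0.112
gripper_force: 30.0
```

step_arm(targets="0.3 1 0 0;0.1 0.4 0 0;0 0 0 -3.2;0 0 0 -3.2;0 0 0 -3.2;0 0 0 -3.2;0 0 0 -3.2;0 0 0 -3.2;0 0 0 -3.2;0 0 0 -3.2;0 0 0 -3.2;0 0 0 0")

```text
time_s: 8.97
tcp_pos: [0.5307, -0.2024, 0.2806]
ee_rot: [[0.981, 0.194, 0.0], [0.194, -0.981, 0.0], [0.0, -0.0, -1.0]]
wrist_force: [-0.5, -0.1, -1.3]
gripper_width: 0.108
gripper_force: 30.0
```

step_arm(targets="0 0 0 0;0 0 0 0")

```text
time_s: 9.13
tcp_pos: [0.5309, -0.2026, 0.2806]
ee_rot: [[0.981, 0.192, 0.0], [0.192, -0.981, 0.0], [0.0, -0.0, -1.0]]
wrist_force: [-0.3, 0.3, -1.1]
gripper_width: 0.11
gripper_force: 30.0
```

```bash
python3 snap.py wrist w4
```

```text
9.1333 [ 0.53088297 -0.202589    0.28063186] [[0.981, 0.192, 0.0], [0.192, -0.981, 0.0], [0.0, -0.0, -1.0]] 0.11021169565078076
```

View pics/w4.png

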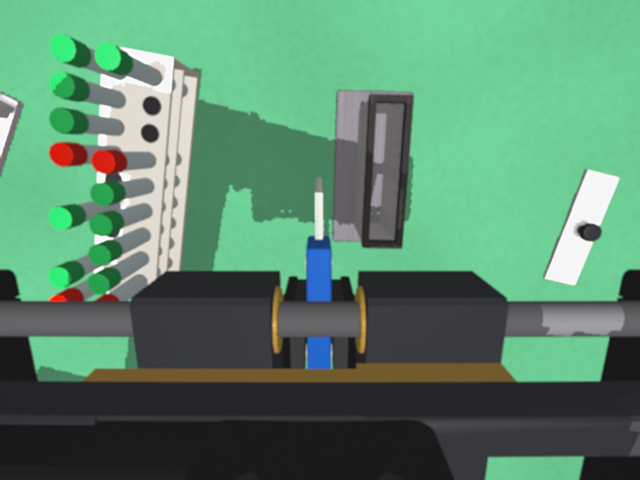

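The tank's black rim is fully visible, with outer corners near (370,94), (413,93), (402,248) and (362,245). The plate hangs straight at column 319, since holder and lower corner share that column.

Run:
```python
from h import *
s,c=load('w4');C=cam(s,c);T=np.array(s['tcp_pos']);R=np.array(s['ee_rot'])
hsv=cv2.cvtColor(c['frame'],cv2.COLOR_BGR2HSV)
for th in (50,60,70):
    m=np.zeros((480,640),np.uint8);m[80:262,335:425]=cv2.inRange(hsv,(0,0,0),(180,120,th))[80:262,335:425]
    m=cv2.morphologyEx(m,cv2.MORPH_OPEN,np.ones((3,3)))
    q=max(cv2.findContours(m,0,1)[0],key=cv2.contourArea)[:,0]
    P=np.array([atz(C,p,.11)[:2] for p in q],np.float32)
    rc=cv2.minAreaRect(P*1000);b=cv2.boxPoints(rc)
    e=[b[1]-b[0],b[2]-b[1]];e.sort(key=np.linalg.norm);d=e[1]*np.sign(e[1][0])
    ce=np.array([*rc[0],0])/1000
    print(th,rc[0],rc[1],np.degrees(np.arctan2(d[1],d[0])),'tool cm',(R.T@(ce-[T[0],T[1],0])*100).round(2))
P=np.array([atz(C,p,.11) for p in[(370,94),(413,93),(402,248),(362,245)]])
print(P.mean(0),np.linalg.norm(np.diff(P,axis=0),axis=1),[np.degrees(np.arctan2(*(P[i]-P[j])[[1,0]])) for i,j in((0,3),(1,2))],(R.T@(P.mean(0)-T)*100).round(2))
print('tool',np.degrees(np.arctan2(R[1,0],R[0,0])), 'lower corner height check', proj(C,[T+R@np.array([.05,0,z]) for z in(.088,.092,.096)]))
```

```text
50 (566.0421142578125, -254.6068115234375) (83.03077697753906, 34.69749069213867) 12.677416 tool cm [ 2.45  5.78 -0.  ]
60 (566.5986938476562, -254.987548828125) (84.6196517944336, 35.95551300048828) 11.041507 tool cm [ 2.5   5.83 -0.  ]
70 (588.7275390625, -252.05213928222656) (129.89219665527344, 37.33094024658203) 9.799786 tool cm [4.73 5.96 0.  ]
[ 0.58968324 -0.25269723  0.11      ] [0.03591796 0.13362196 0.03699539] [np.float64(9.665223174884028), np.float64(10.122447452930626)] [ 4.81  6.05 17.06]
tool 11.066368108531735 lower corner height check [[317.20966405 177.40957309]
 [317.23264354 177.02741566]
 [317.25492084 176.65693796]]
```

step_arm(targets="0.4 0.5 0 0;0.8 1 0 0;0.8 1 0 0;0.8 1 0 0;0.8 1 0 0;0.8 1 0 0;0.4 0.5 0 1;0 0 1 0;0 0 1.2 0;0 0 1.2 0;0 0 0.8 0;0 0 0 0")

```text
time_s: 10.18
tcp_pos: [0.5881, -0.2517, 0.2357]
ee_rot: [[0.984, 0.175, -0.005], [0.175, -0.984, 0.002], [-0.005, -0.003, -1.0]]
wrist_force: [0.1, 0.1, -1.2]
gripper_width: 0.112
gripper_force: 30.0
```

step_arm(targets="0 0 0 0;0 0 0 0;0 0 0 0")

```text
time_s: 10.43
tcp_pos: [0.5901, -0.2525, 0.2396]
ee_rot: [[0.984, 0.176, 0.002], [0.176, -0.984, -0.001], [0.002, 0.001, -1.0]]
wrist_force: [0.4, 0.5, -1.1]
gripper_width: 0.114
gripper_force: 30.0
```

```bash
python3 snap.py wrist w5; python3 snap.py scene s5;python3 snap.py side d5
python3 - <<'E'
from h import *
w=load('w5')[1]['frame'];a=load('s5')[1]['frame'];d=load('d5')[1]['frame']
z=lambda I,x0,x1,y0,y1,W,H:cv2.resize(I[y0:y1,x0:x1],(W,H),interpolation=2)
cv2.imwrite('pics/c5.png',np.vstack([z(w,220,420,40,290,400,500)[:300*2],]) if 0 else np.hstack([z(w,220,420,60,285,500,562),np.vstack([z(a,210,330,190,340,225,281),z(d,285,405,200,350,225,281)])]))
E
```

```text
10.4333 [ 0.59013608 -0.25246099  0.2396017 ] [[0.984, 0.176, 0.002], [0.176, -0.984, -0.001], [0.002, 0.001, -1.0]] 0.11409977926203255
10.4833 [ 0.59010604 -0.25245997  0.23955515] [[0.984, 0.176, 0.002], [0.176, -0.984, -0.001], [0.002, 0.001, -1.0]] 0.11298173186250379
10.5333 [ 0.59000768 -0.25244203  0.23940743] [[0.984, 0.176, 0.001], [0.176, -0.984, -0.0], [0.001, 0.001, -1.0]] 0.11005012668391075
```

View pics/c5.png

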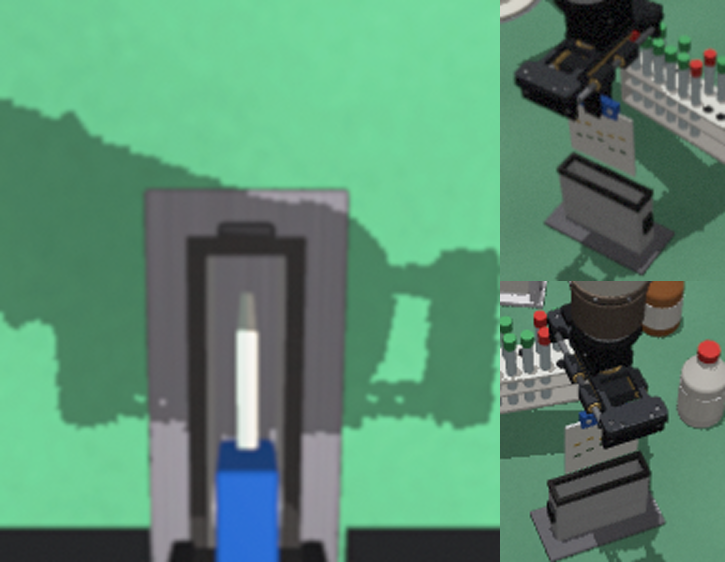

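The tank rim (crop columns 187–305, middle 246) is centred on the plate (column 247) and parallel to it. The plate hangs clear above the mouth. I'll check the along-tank offset and the height.

Run:
```python
from h import *
s,c=load('w5');C=cam(s,c);T=np.array(s['tcp_pos']);R=np.array(s['ee_rot'])
for p in [(187,237),(305,237),(188,500),(304,500),(247,293)]:
    print(p,(R.T@(atz(C,(220+p[0]/2.5,60+p[1]/2.5),.11)-T)*100).round(2))
s,c=load('s5');C=cam(s,c)
print('scene corner seen',210+132/1.875,190+172/1.875,'pred',proj(C,[T+R@np.array([.05,0,z]) for z in(.089,.0938,.099)]))
print('left', 210+72/1.875,190+147/1.875,proj(C,[T+R@np.array([-.05,0,z]) for z in(.089,.0938,.099)]))
```

```text
(187, 237) [ 6.43 -1.72 12.97]
(305, 237) [ 6.43  1.87 12.97]
(188, 500) [-1.87 -1.81 12.96]
(304, 500) [-1.88  1.96 12.96]
(247, 293) [ 4.75  0.11 12.97]
scene corner seen 280.4 281.73333333333335 pred [[281.99444651 282.19979778]
 [282.06821878 283.53817417]
 [282.14766849 284.97846058]]
left 248.4 268.4 [[248.37727518 266.35955891]
 [248.55018978 267.70105017]
 [248.73643944 269.14509742]]
```

step_arm(targets="0 0.05 0.3 0;0 0 0.5 0;0 0 0.5 0;0 0 0.5 0;0 0 0.4 0;0 0 0.3 0;0 0 0 0;0 0 0 0;0 0 0 0;0 0 0 0;0 0 0 0;0 0 0 0")

```text
time_s: 11.58
tcp_pos: [0.5899, -0.2529, 0.2138]
ee_rot: [[0.984, 0.176, 0.001], [0.176, -0.984, -0.0], [0.001, 0.0, -1.0]]
wrist_force: [0.8, -0.1, -1.0]
gripper_width: 0.114
gripper_force: 30.0
```

```bash
python3 snap.py scene s6;python3 snap.py side d6
python3 - <<'E'
from h import *
a=load('s6')[1]['frame'];d=load('d6')[1]['frame']
z=lambda I,x0,x1,y0,y1:cv2.resize(I[y0:y1,x0:x1],(400,500),interpolation=2)
cv2.imwrite('pics/c6.png',np.hstack([z(a,220,300,220,320),z(d,295,375,240,340)]))
E
```

```text
11.5833 [ 0.58990208 -0.25292769  0.21382577] [[0.984, 0.176, 0.001], [0.176, -0.984, -0.0], [0.001, 0.0, -1.0]] 0.11440062079902677
11.6333 [ 0.58983085 -0.25292538  0.21371756] [[0.984, 0.176, 0.0], [0.176, -0.984, -0.0], [0.0, 0.0, -1.0]] 0.11108762670416236
```

View pics/c6.png

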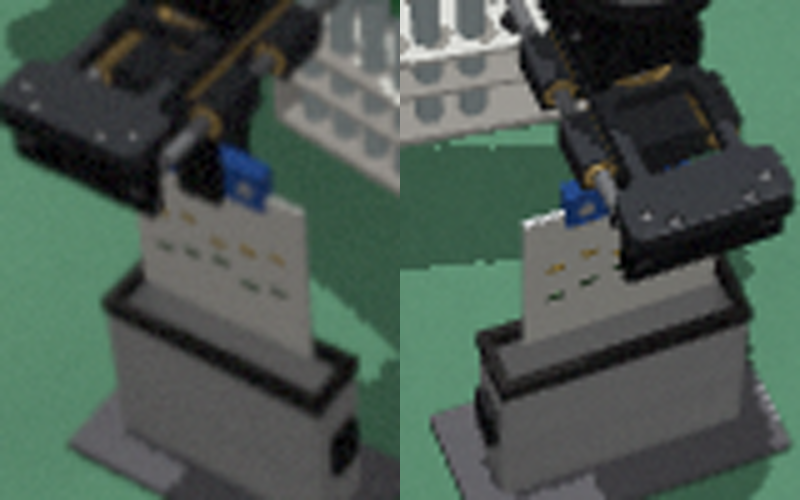

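The plate hangs upright, centred over the mouth. Its lower edge corners are at crop (308,352) and (143,280) in the scene view. One last numeric check of the height before handing in.

Run:
```python
from h import *
for n,pts in (('s6',[(281.4,290.2),(248.4,275.8)]),('d6',[None,(295+123/5-.2,240+340/5-.2)])):
    s,c=load(n);C=cam(s,c);T=np.array(s['tcp_pos']);R=np.array(s['ee_rot'])
    print(n,pts,[proj(C,[T+R@np.array([x,0,z]) for z in(.0888,.0938,.0988)]).round(1).tolist() for x in(.05,-.05)])
print('gap',T[2]-.0938-.11)
from station import r,sense
import numpy as np
print(np.abs(sense()['joint_velocities']).max())
print(r.finish_job())
```

```text
s6 [(281.4, 290.2), (248.4, 275.8)] [[[282.1, 289.3], [282.2, 290.6], [282.3, 291.9]], [[249.1, 273.4], [249.2, 274.8], [249.4, 276.1]]]
d6 [None, (319.40000000000003, 307.8)] [[[356.4, 294.4], [356.3, 295.5], [356.2, 296.6]], [[318.5, 306.9], [318.5, 308.0], [318.5, 309.1]]]
gap 0.009917557014977943
0.1201351678404316
the job is handed in; nothing more can be done
None
```

I handed the job in with the blue-holder plate held still and upright, in line with the tank mouth and centred to about 1 mm. Its lower edge is about 10 mm above the rim, and nothing else on the bench was seen to move; no verdict came back.

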